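# Clamp a beech block in the lever jig

## Robot

A 6-joint arm with a two-finger parallel gripper is mounted at the origin on a cart in front of the work surface, level with it; the furniture and walls round the work are solid. World frame = base frame: x ahead of the robot, y to its left, z up, the work surface at z = 0. Lengths are in m, angles in rad, forces in N, time in s.
With the tool pointing down it reaches from about 0.425 to 0.95 m from the base axis. Payload 14.7 kg.
Tool frame: the origin (TCP) lies between the finger pads; the fingertips stand 19 mm ahead of it and the grasp point (between the pads) is the TCP; z points along the fingers, y is the line along which they close (so a half turn about z gives the same grasp; the last joint's range is limited). The gripper opens to 85 mm and grips with 20 to 120 N. Pads are 22 mm wide; open, the fingers measure 114 mm over their backs; the gripper's body (76 mm by 85 mm) begins 54 mm behind the grasp point. The pads swing forward as they close: fully open they stand 13 mm farther back than shut.
Start: joints at [-1.305, 0.48, 1.596, -0, 1.065, -0.047], TCP at [0.2, -0.618, 0.25] pointing down, gripper open.
Joint ranges: [-2.75, 2.75], [-0.82, 2.05], [0.23, 2.67], [-1.56, 4.7], [0.09, 2.69], [-2.92, 2.92]. Speed limits (rad/s): [1.89, 1.89, 2.39, 3.01, 3.01, 3.01].

## Interface

Orientations are given as a unit quaternion [w, x, y, z].
In Python, from bench import read_state, snapshot, robot gives the robot as it stands.
- The arm moves only by the tool play_rows, never from a script. Its argument "series" is a list of rows, each an object with "linear": the shift along the tool's x, y, z normalised to -1 to 1, where 1 is 300 mm, a list of three; "yaw": the turn about the tool's z normalised to -1 to 1, where 1 is 360 degrees. In form: [{"linear": [dx, dy, dz], "yaw": yaw}, ...]. A call has 1 to 12 rows; each row is the pose to reach, as a shift and turn from the pose commanded when the call began, along the tool's axes at that moment, turning the shorter way round; what a row does not reach only later rows make up. A row lasts 1/10 s, in which the tool goes at most 50 mm and 8.59 degrees, less where a joint would pass 70% of its speed; a pose out of reach is approached as far as the arm can. A call with a number of a shift or a turn outside -1 to 1 is refused whole. A call with a gripper value outside its range is refused whole. "hand" is the opening, from -1 (shut) to 1 (fully open), so that 0 is half open, set as the call begins (left out, the last holds). The fingers move at their own pace and stop on an object; "squeeze" is the grip in N (left out, the last holds). Time passes only in rows, so rows that repeat a pose let the fingers close. It gives the time, the measured TCP pose, the force, the opening and the grip force at its end, in the units of the state.
- read_state(): the state, without advancing time (a new reading comes with each control period).
- snapshot(name): name is "scene" or "top"; returns a dict with "pixels" (420x560x3 uint8, red, green, blue), "vertical_fov" (degrees; the focal length in pixels is half the picture's height over the tangent of half this angle, whatever the lens; pixels are square), "cx", "cy" (the principal point, pixels), "cam_to_world" (4x4, takes a point from camera to world coordinates). Camera axes: x right, y down, z forward; pixel columns grow to the right and rows downward; lengths in m; the calibration is good to about 2 mm. A picture is of the moment at which its call begins. There is no depth.
- robot.hand_in(): hands the job in; it is judged then, once.
The state is a dict: "time": time; "joint_pos": joint angles; "qd": joint speeds; "joint_torque": joint torques, N m; "tcp_pos": TCP position; "tool_rot": TCP orientation; "contact_force": force on the tool from outside, world axes, zero at the start; "moment": the same for the moment, N m; "grip_width": opening from 0.0 (shut) to 1.0 (fully open); "grip_force": force on a finger pad.
Only numpy, scipy, OpenCV 4.12 (cv2) and the standard library are available. Lean on these libraries where they do the work, as an engineer would, in place of code of your own. Each camera call takes 0.05 s, during which the arm holds its last target. There are 200 camera calls.

## Task

Lay the larger beech block flat on the narrow rest rail of the clamping jig, lengthwise along the rail between the pressure pad and the end stop, and let go of it. Then take the jig's spring-return lever by its upright black knob and swing it past the first two slots of the index plate into the third and no farther, so that the pad presses the block against the end stop. The lever flies back when released, so finish while still holding it in the third slot; leave everything else on the bench where it is.

Things in the scene. Friction and masses are not known exactly. Their poses are not given: they have to be found in the camera images.
- beech_block: The larger of two loose beech blocks, 38 x 70 x 16 mm (own x, y, z), flat on the bench, long side along its y, about 50 g. Origin: centre of its underside.
- jig: Clamping jig fixed to the bench; place and yaw change. Base plate 12 mm thick, x from -50 to +80 mm, y from -135 to +175 mm. Origin: underside of the base, below the ram's line. y runs along the rest rail from the end stop (-y) to the ram and round grey gear housing (+y); z up; at yaw 0 x points away from the robot. Its -y half is at most 68 mm high; the knob, the highest part, 134 mm.
- end_stop: The fixed steel end stop, 50 mm wide in jig x, up to 68 mm above the bench; its flat face towards the block is at jig y = -105 mm. Origin: that of the jig, with the same axes.
- pad: Pressure pad on the ram: plate 30 mm wide, 17 mm high, rubber face, centre 52 mm above the bench at jig x = 0. Its face is at jig y = -13 mm with the lever at rest (free gap to the stop 92 mm). It advances to the stop by 22 mm per rad of lever (26.4 mm in slot 3) and is sprung: yields with 4 N plus 1.5 N per mm. Origin and axes: the jig's when at rest; moves with the ram.
- rest_mid (a point): Middle of the loading place on the rest rail's top, 42 mm above the bench, midway between end stop and retracted pad; at jig x = 0, y = -59 mm, axes as the jig's. The rail top is 16 mm wide (x) and spans jig y -105 to -22 mm: the block overhangs on both sides and tips off if its middle is more than about 7 mm off the rail's line; lengthwise it has 11 mm of room each way.
- lever_axis (a point): Point on the vertical axis about which the lever turns, 84 mm above the bench, at jig x = 22 mm, y = 90 mm (middle of the round gear housing). Axes as the jig's.
- knob_mid (a point): Middle of the lever's upright black round knob: 23 mm across, from 84 to 134 mm above the bench, this point at 109 mm; 105 mm from the lever axis. Its x axis points outward along the lever. The flat lever bar, 13 mm wide, lies below it with its top 84 mm above the bench.
- lever (a joint): Lever angle, rad: 0 at rest (bar 0.75 rad from jig -x, towards +y), growing anticlockwise seen from above, knob towards the end stop; limit 1.5. A spring plunger clicks into three cross slots at 0.40, 0.80, 1.20, each 0.16 wide. No slot holds it: a spring drives it back to 0. Push at the knob: 2 N at the start, 7 N in slot 3 with the block clamped, 2 N more to leave a slot.
- lever_knob: The black knob itself; origin on the bench level straight below its middle, x axis outward along the lever.
- stop_block: The smaller beech block, 22 x 40 x 20 mm, a bystander to leave alone. Origin: centre of its underside.
- slip: Dark brown flat slip, 34 x 118 x 8 mm, a bystander to leave alone. Origin: centre of its underside.
- clamp_bracket: Bare metal clamp bracket with a bow, 40 x 96 x 62 mm high, a bystander to leave alone. Origin: centre of its underside.
- hex_bolt: Steel hex bolt lying on its side, 15 x 56 x 17 mm, a bystander to leave alone. Origin: centre of its underside.
- wing_nut: Steel wing nut, 17 x 40 x 20 mm, a bystander to leave alone. Origin: centre of its underside.
Not all that is in view belongs to the job. Leave any blue look-alike of the beech_block alone.

How it is judged:
On the way:
1. the beech block lies level on the rest rail between pad and end stop, let go, with the lever still at rest (z of beech_block in the frame of rest_mid between -0.003 and 0.003 m and x of beech_block in the frame of rest_mid between -0.009 and 0.009 m and y of beech_block in the frame of rest_mid between -0.014 and 0.014 m and angle between beech_block's own z axis and vertical below 0.08 rad and angle between the y axis of beech_block and the y axis of jig, either way round below 0.3 rad and contact force between the fingers and beech_block below 0.1 N and value of joint lever below 0.15 rad), for 0.3 s.
At the end, for the whole second after the job is handed in: Fingers hold the lever by its knob (over 1 N) at 1.20 +/- 0.11 rad; pad presses the block (over 3 N) against the end stop (over 2 N); block level on the rail (height within 3 mm, tilt under 0.08 rad, within 10 mm of the rail's line, square within 0.1 rad), not touched by the fingers (value of joint lever between 1.09 and 1.31 rad and contact force between the fingers and lever_knob above 1 N and contact force between pad and beech_block above 3 N and contact force between end_stop and beech_block above 2 N and z of beech_block in the frame of rest_mid between -0.003 and 0.003 m and x of beech_block in the frame of rest_mid between -0.01 and 0.01 m and angle between beech_block's own z axis and vertical below 0.08 rad and angle between the y axis of beech_block and the y axis of jig, either way round below 0.1 rad and contact force between the fingers and beech_block below 0.1 N); the arm keeps its last pose, push and grip.
It fails at once if the lever is swung well past the third slot (over 1.40 rad) (value of joint lever above 1.4 rad).
It fails at once if one of the loose bystanders is shifted by more than 30 mm (distance of any of stop_block, slip, clamp_bracket, hex_bolt, wing_nut from where it was at the start of the episode above 0.03 m).
It also fails if it takes over 48 s, if anything falls off the work surface, if the arm or the gripper's body presses on something with over 40 N, if the wrist force passes 120 N, or if a joint passes its speed limit or range.

## Working session

There is one attempt and no reset: what is moved stays moved. The work goes in short steps, Python scripts to look and compute and a tool call to move; the robot and the scene stay as the last step left them, time stands still between calls to the robot, and variables do not carry over. Pictures are saved under pics/ and viewed, at most 10 in all, crops included, and the job is handed in when it is done.

Besides the shell and the picture viewer there is one more tool, called after "Request:" as name(argument=value, ...) on one line, values as JSON. play_rows: Moves the arm, as the interface text tells. Scaled input: -1 to 1 covers 300 mm each way for a shift and 360 degrees each way for a turn. Its arguments: {"type":"object","properties":{"series":{"type":"array"},"hand":{"type":"number"},"squeeze":{"type":"number"}},"required":["series"]}

```bash
mkdir -p pics
cat > h.py <<'E'
import numpy as np, cv2, math
from bench import read_state, snapshot, robot
def ray(s,u,v):
    M=np.array(s["cam_to_world"]);H=s["pixels"].shape[0]
    f=H/2/math.tan(math.radians(s["vertical_fov"])/2)
    d=M[:3,:3]@np.array([(u-s["cx"])/f,(v-s["cy"])/f,1]);return M[:3,3],d
def plane(s,u,v,z):
    o,d=ray(s,u,v);return o+d*(z-o[2])/d[2]
def proj(s,p):
    M=np.array(s["cam_to_world"]);H=s["pixels"].shape[0]
    f=H/2/math.tan(math.radians(s["vertical_fov"])/2)
    c=M[:3,:3].T@(np.array(p)-M[:3,3]);return c[0]/c[2]*f+s["cx"],c[1]/c[2]*f+s["cy"]
def save(s,n): cv2.imwrite(f"pics/{n}.png",s["pixels"][:,:,::-1])
E
python3 - <<'E'
from h import *
for n in("scene","top"):
    s=snapshot(n);save(s,n+"0");print(n,s["vertical_fov"],s["cx"],s["cy"],np.round(s["cam_to_world"],3).tolist())
st=read_state();print(st["tcp_pos"],st["tool_rot"],st["grip_width"],st["time"])
E
```

```text
scene 49.19350920403547 280.1797707647118 212.3901833825845 [[-0.717, -0.378, 0.586, -0.05], [-0.697, 0.386, -0.604, 0.577], [0.001, -0.842, -0.54, 0.651], [0.0, 0.0, 0.0, 1.0]]
top 48.2733561690704 277.31960189029326 214.6869525612697 [[0.012, -0.991, 0.136, 0.4], [-1.0, -0.009, 0.025, -0.03], [-0.024, -0.136, -0.99, 1.127], [0.0, 0.0, 0.0, 1.0]]
[ 0.19994827 -0.61811081  0.24970282] [-5.63167029e-04  9.87794128e-01  1.55764048e-01 -6.51641950e-05] 0.996338937455765 0.1
```

View pics/scene0.png

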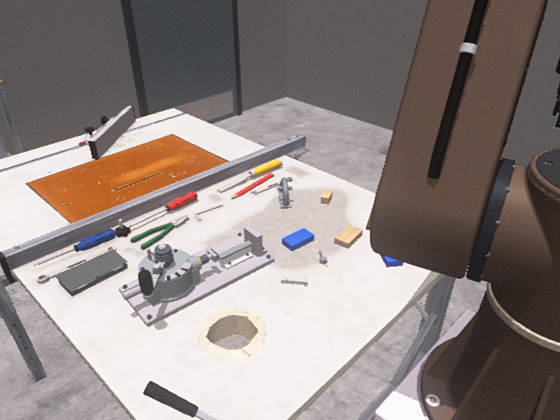

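View pics/top0.png

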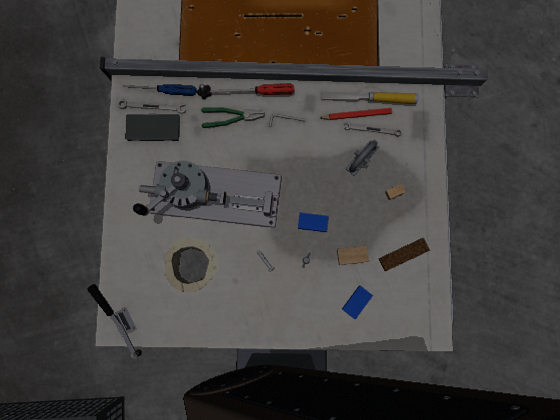

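The top view shows the beech block at (353,255), the jig with base corners near (155,162), (281,175), (275,227) and the knob at (140,210). Next I take an enlarged crop and mask the block.

Run:
```python
from h import *
s=snapshot("top");im=s["pixels"]
c=im[150:240,128:288,::-1];cv2.imwrite("pics/jig.png",cv2.resize(c,None,fx=5,fy=5,interpolation=cv2.INTER_CUBIC))
hsv=cv2.cvtColor(im,cv2.COLOR_RGB2HSV)
print(hsv[255,353],hsv[192,395])
m=cv2.inRange(hsv,(8,70,110),(22,200,255));m[:150]=0
for k in cv2.findContours(m,cv2.RETR_EXTERNAL,cv2.CHAIN_APPROX_NONE)[0]:
    if cv2.contourArea(k)<80: continue
    r=cv2.minAreaRect(k);b=cv2.boxPoints(r);print(np.round(r[0],1),np.round(r[1],1))
    P=np.array([plane(s,u,v,.016)[:2] for u,v in b]);print(P.mean(0).round(4),[np.round(P[i+1]-P[i],4).tolist() for i in(0,1)],[round(math.degrees(math.atan2(*(P[i+1]-P[i])[::-1])),1) for i in (0,1)])
```

```text
[ 15  97 103] [ 15 111 108]
```

View pics/jig.png

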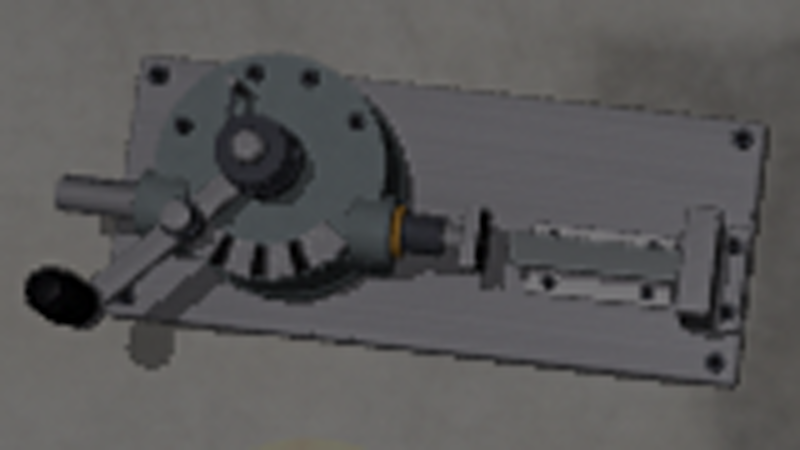

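The crop shows base corners at (142,57), (767,123), (738,386) and (102,317), knob top at about (50,295), end stop at (705,260) and the rail between x=510 and 680.

```bash
cat > jig.py <<'E'
from h import *
def jig(s):
    C=[((142,57),(80,175)),((767,123),(80,-135)),((738,386),(-50,-135)),((102,317),(-50,175))]
    W=np.array([plane(s,128+(u+.5)/5-.5,150+(v+.5)/5-.5,.012)[:2] for (u,v),_ in C]);J=np.array([c[1] for c in C])/1000
    a=W-W.mean(0);b=J-J.mean(0)
    th=math.atan2((b[:,0]*a[:,1]-b[:,1]*a[:,0]).sum(),(a*b).sum())
    R=np.array([[math.cos(th),-math.sin(th)],[math.sin(th),math.cos(th)]]);t=W.mean(0)-R@J.mean(0)
    return th,R,t,W-(J@R.T+t)
E
python3 - <<'E'
from jig import *
s=snapshot("top");im=s["pixels"]
th,R,t,e=jig(s);print("yaw",th,math.degrees(th),t,e.round(4).tolist())
for n,p in dict(mid=(0,-.059),axis=(.022,.09),stop=(0,-.105)).items(): print(n,(R@p+t).round(4))
for a in(0,.4,.8,1.2):
    al=math.pi-.75+a;p=np.array([.022,.09])+.105*np.array([math.cos(al),math.sin(al)]);w=R@p+t;print("knob",a,w.round(4),np.round(proj(s,[*w,.134]),1),math.degrees(al+th))
hsv=cv2.cvtColor(im,cv2.COLOR_RGB2HSV)
m=cv2.inRange(hsv,(8,70,70),(22,255,255));m[:150]=0
for k in cv2.findContours(m,cv2.RETR_EXTERNAL,cv2.CHAIN_APPROX_NONE)[0]:
    if cv2.contourArea(k)<80: continue
    r=cv2.minAreaRect(k);b=cv2.boxPoints(r);print(np.round(r[0],1),np.round(r[1],1))
    P=np.array([plane(s,u,v,.016)[:2] for u,v in b]);print(P.mean(0).round(4),[round(float(np.linalg.norm(P[i+1]-P[i])),4) for i in(0,1)],[round(math.degrees(math.atan2(*(P[i+1]-P[i])[::-1])),1) for i in (0,1)])
E
```

```text
yaw -0.10000356108138002 -5.72978198624181 [0.58654953 0.13269681] [[-0.0001, -0.0004], [-0.0003, 0.0005], [0.0003, -0.0], [0.0001, -0.0]]
mid [0.5807 0.074 ]
axis [0.6174 0.2201]
stop [0.5761 0.0282]
knob 0 [0.5481 0.2989] [137. 208.] 131.29838337894645
knob 0.4 [0.5229 0.2657] [151.7 219.7] 154.21669518417937
knob 0.8 [0.5126 0.2253] [170.1 224.7] 177.1350069894123
knob 1.2 [0.5188 0.184 ] [189.4 222. ] 200.05331879464524
[352.7 254.8] [16.  29.5]
[ 0.4584 -0.1805] [0.0697, 0.0375] [-82.3, -173.7]
[395.5 191. ] [ 9.  16.3]
[ 0.6122 -0.2841] [0.0395, 0.0217] [-64.9, -157.2]
```

```bash
cat >> h.py <<'E'
from scipy.spatial.transform import Rotation as Ro
def plan(*targets):
    "each target x,y,z,world angle of tool y in deg; prints linear/yaw from present pose"
    st=read_state();w,x,y,z=st["tool_rot"];R=Ro.from_quat([x,y,z,w]).as_matrix();p=np.array(st["tcp_pos"])
    a0=math.degrees(math.atan2(R[1,1],R[0,1]));print("t",round(st["time"],2),"p",p.round(4),"ang",round(a0,2),"tilt",np.round(R[:2,2],4))
    for t in targets:
        d=R.T@(np.array(t[:3])-p)/.3;da=(t[3]-a0+180)%360-180
        print(t,"lin",d.round(4).tolist(),"yaw",round(-da/360,4))
E
python3 -c "
from h import *
plan((.4584,-.1805,.13,7),(.4584,-.1805,.06,7),(.4584,-.1805,.019,7))"
```

```text
t 0.2 p [ 0.2    -0.6182  0.2499] ang -72.08 tilt [-0.0002  0.0007]
(0.4584, -0.1805, 0.13, 7) lin [1.2686, -1.1229, 0.4006] yaw -0.2197
(0.4584, -0.1805, 0.06, 7) lin [1.2686, -1.1227, 0.6339] yaw -0.2197
(0.4584, -0.1805, 0.019, 7) lin [1.2686, -1.1226, 0.7706] yaw -0.2197
```

Request:
play_rows(series=[{"linear": [0.9, -0.8, 0.2], "yaw": -0.22}, {"linear": [0.9, -0.8, 0.2], "yaw": -0.22}, {"linear": [0.9, -0.8, 0.2], "yaw": -0.22}, {"linear": [0.9, -0.8, 0.2], "yaw": -0.22}, {"linear": [0.9, -0.8, 0.2], "yaw": -0.22}, {"linear": [0.9, -0.8, 0.2], "yaw": -0.22}, {"linear": [0.9, -0.8, 0.2], "yaw": -0.22}, {"linear": [0.9, -0.8, 0.2], "yaw": -0.22}, {"linear": [0.9, -0.8, 0.2], "yaw": -0.22}, {"linear": [0.9, -0.8, 0.2], "yaw": -0.22}, {"linear": [0.9, -0.8, 0.2], "yaw": -0.22}], hand=1, squeeze=30)

```text
time: 1.3
tcp_pos: [0.3832, -0.3067, 0.1903]
tool_rot: [-0.0, 0.661, 0.75, 0.0]
contact_force: [-0.1, 0.7, -0.8]
grip_width: 0.995
grip_force: 0.0
```

```bash
python3 -c "
from h import *
plan((.4584,-.1805,.10,7),(.4584,-.1805,.05,7),(.4584,-.1805,.019,7))"
```

```text
t 1.3 p [ 0.3832 -0.3067  0.1903] ang 7.18 tilt [-0.0001  0.0001]
(0.4584, -0.1805, 0.1, 7) lin [0.3862, 0.3013, 0.3009] yaw 0.0005
(0.4584, -0.1805, 0.05, 7) lin [0.3861, 0.3013, 0.4676] yaw 0.0005
(0.4584, -0.1805, 0.019, 7) lin [0.3861, 0.3013, 0.5709] yaw 0.0005
```

Request:
play_rows(series=[{"linear": [0.386, 0.301, 0.3], "yaw": 0}, {"linear": [0.386, 0.301, 0.3], "yaw": 0}, {"linear": [0.386, 0.301, 0.3], "yaw": 0}, {"linear": [0.386, 0.301, 0.3], "yaw": 0}, {"linear": [0.386, 0.301, 0.3], "yaw": 0}, {"linear": [0.386, 0.301, 0.4], "yaw": 0}, {"linear": [0.386, 0.301, 0.47], "yaw": 0}, {"linear": [0.386, 0.301, 0.51], "yaw": 0}, {"linear": [0.386, 0.301, 0.54], "yaw": 0}, {"linear": [0.386, 0.301, 0.56], "yaw": 0}, {"linear": [0.386, 0.301, 0.57], "yaw": 0}, {"linear": [0.386, 0.301, 0.57], "yaw": 0}])

```text
time: 2.5
tcp_pos: [0.4584, -0.1811, 0.0194]
tool_rot: [0.0, 0.662, 0.75, 0.0]
contact_force: [-0.3, 0.7, -0.0]
grip_width: 1.003
grip_force: 0.0
```

Request:
play_rows(series=[{"linear": [0, 0, 0], "yaw": 0}, {"linear": [0, 0, 0], "yaw": 0}, {"linear": [0, 0, 0], "yaw": 0}, {"linear": [0, 0, 0], "yaw": 0}, {"linear": [0, 0, 0], "yaw": 0}, {"linear": [0, 0, 0], "yaw": 0}, {"linear": [0, 0, 0], "yaw": 0}, {"linear": [0, 0, 0], "yaw": 0}], hand=-1, squeeze=30)

```text
time: 3.3
tcp_pos: [0.4585, -0.181, 0.0197]
tool_rot: [0.0, 0.662, 0.75, 0.0]
contact_force: [-1.9, 0.5, 8.9]
grip_width: 0.433
grip_force: 29.6
```

```bash
python3 -c "
from h import *
print(read_state()['grip_width'])
plan((.4584,-.1805,.12,7),(.5807,.074,.14,-5.73),(.5807,.074,.065,-5.73))"
```

```text
0.4332780676443726
t 3.3 p [ 0.4585 -0.181   0.0197] ang 7.12 tilt [ 0.0006 -0.0003]
(0.4584, -0.1805, 0.12, 7) lin [0.0015, -0.0001, -0.3342] yaw 0.0003
(0.5807, 0.074, 0.14, -5.73) lin [0.7927, 0.5097, -0.4009] yaw 0.0357
(0.5807, 0.074, 0.065, -5.73) lin [0.7928, 0.5096, -0.1509] yaw 0.0357
```

Request:
play_rows(series=[{"linear": [0, 0, -0.05], "yaw": 0}, {"linear": [0, 0, -0.15], "yaw": 0}, {"linear": [0, 0, -0.28], "yaw": 0}, {"linear": [0, 0, -0.4], "yaw": 0}, {"linear": [0.1, 0.06, -0.4], "yaw": 0.0356}, {"linear": [0.22, 0.14, -0.4], "yaw": 0.0356}, {"linear": [0.34, 0.22, -0.4], "yaw": 0.0356}, {"linear": [0.46, 0.3, -0.4], "yaw": 0.0356}, {"linear": [0.58, 0.375, -0.4], "yaw": 0.0356}, {"linear": [0.7, 0.45, -0.4], "yaw": 0.0356}, {"linear": [0.77, 0.495, -0.4], "yaw": 0.0356}, {"linear": [0.793, 0.51, -0.4], "yaw": 0.0356}])

```text
time: 4.5
tcp_pos: [0.5815, 0.0766, 0.1393]
tool_rot: [0.0, 0.741, 0.672, 0.0]
contact_force: [0.1, 0.1, -0.9]
grip_width: 0.437
grip_force: 31.0
```

Run:
```python
from h import *
s=snapshot("scene");c=s["pixels"][170:320,110:330]
cv2.imwrite("pics/c1.png",cv2.resize(c[:,:,::-1],None,fx=3.5,fy=3.5,interpolation=cv2.INTER_CUBIC))
print(read_state()['grip_width'])
plan((.5807,.074,.09,-5.73),(.5807,.074,.0625,-5.73))
```

```text
0.4358450272668863
t 4.55 p [0.5814 0.0762 0.1393] ang -5.58 tilt [0.0005 0.0003]
(0.5807, 0.074, 0.09, -5.73) lin [-0.0077, -0.0017, 0.1643] yaw 0.0004
(0.5807, 0.074, 0.0625, -5.73) lin [-0.0077, -0.0017, 0.2559] yaw 0.0004
```

View pics/c1.png

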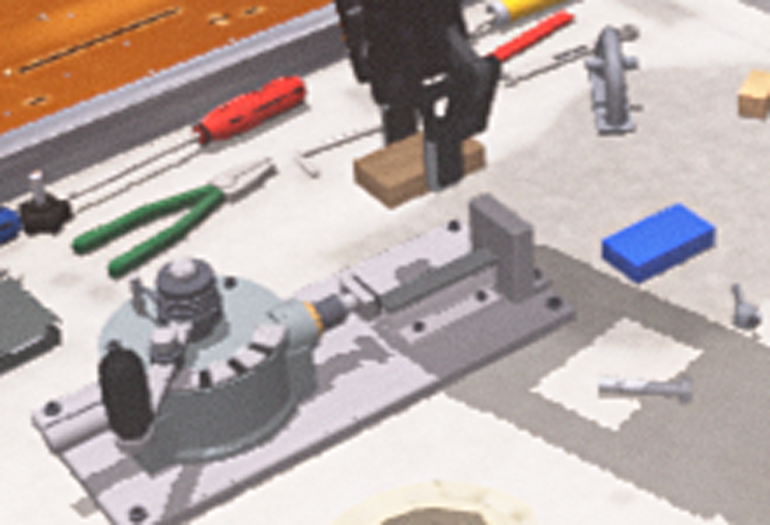

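The block is held level and centred in the jaws, above the rail; the rail is free. I lower it.

Request:
play_rows(series=[{"linear": [0, 0, 0.06], "yaw": 0}, {"linear": [0, 0, 0.12], "yaw": 0}, {"linear": [0, 0, 0.16], "yaw": 0}, {"linear": [0, 0, 0.19], "yaw": 0}, {"linear": [0, 0, 0.2], "yaw": 0}, {"linear": [0, 0, 0.2], "yaw": 0}, {"linear": [0, 0, 0.2], "yaw": 0}])

```text
time: 5.25
tcp_pos: [0.5809, 0.074, 0.0798]
tool_rot: [0.0, 0.741, 0.671, 0.0]
contact_force: [0.1, -0.0, -0.3]
grip_width: 0.432
grip_force: 31.0
```

Run:
```python
from h import *
plan((.5807,.074,.0655,-5.73),(.5807,.074,.0625,-5.73),(.5807,.074,.061,-5.73))
```

```text
t 5.25 p [0.5809 0.074  0.0798] ang -5.7 tilt [0.0006 0.    ]
(0.5807, 0.074, 0.0655, -5.73) lin [-0.0001, -0.0008, 0.0475] yaw 0.0001
(0.5807, 0.074, 0.0625, -5.73) lin [-0.0001, -0.0008, 0.0575] yaw 0.0001
(0.5807, 0.074, 0.061, -5.73) lin [-0.0001, -0.0008, 0.0625] yaw 0.0001
```

Request:
play_rows(series=[{"linear": [0, 0, 0.025], "yaw": 0}, {"linear": [0, 0, 0.045], "yaw": 0}, {"linear": [0, 0, 0.055], "yaw": 0}, {"linear": [0, 0, 0.06], "yaw": 0}, {"linear": [0, 0, 0.06], "yaw": 0}, {"linear": [0, 0, 0.06], "yaw": 0}])

```text
time: 5.85
tcp_pos: [0.5804, 0.0741, 0.0618]
tool_rot: [-0.0, 0.741, 0.671, -0.0]
contact_force: [-5.5, -0.5, 14.6]
grip_width: 0.437
grip_force: 32.7
```

Request:
play_rows(series=[{"linear": [0, 0, -0.002], "yaw": 0}, {"linear": [0, 0, -0.002], "yaw": 0}])

```text
time: 6.05
tcp_pos: [0.5807, 0.0742, 0.0619]
tool_rot: [0.0, 0.741, 0.671, 0.0]
contact_force: [0.5, -0.1, -0.1]
grip_width: 0.433
grip_force: 30.9
```

Request:
play_rows(series=[{"linear": [0, 0, 0], "yaw": 0}, {"linear": [0, 0, 0], "yaw": 0}, {"linear": [0, 0, 0], "yaw": 0}, {"linear": [0, 0, 0], "yaw": 0}, {"linear": [0, 0, 0], "yaw": 0}, {"linear": [0, 0, 0], "yaw": 0}, {"linear": [0, 0, -0.05], "yaw": 0}, {"linear": [0, 0, -0.15], "yaw": 0}, {"linear": [0, 0, -0.3], "yaw": 0}, {"linear": [0, 0, -0.45], "yaw": 0}, {"linear": [0, 0, -0.45], "yaw": 0}], hand=1)

```text
time: 7.15
tcp_pos: [0.5838, 0.0744, 0.2039]
tool_rot: [0.003, 0.741, 0.671, 0.004]
contact_force: [0.3, 0.3, -0.1]
grip_width: 1.0
grip_force: 0.0
```

Run:
```python
from h import *
s=snapshot("scene");c=s["pixels"][170:320,110:330]
cv2.imwrite("pics/c2.png",cv2.resize(c[:,:,::-1],None,fx=3.5,fy=3.5,interpolation=cv2.INTER_CUBIC))
plan((.5481,.2989,.195,41.3),(.5481,.2989,.150,41.3),(.5481,.2989,.110,41.3))
```

```text
t 7.2 p [0.5825 0.0743 0.2012] ang -5.69 tilt [0.0064 0.0005]
(0.5481, 0.2989, 0.195, 41.3) lin [0.7336, -0.1885, 0.0202] yaw -0.1305
(0.5481, 0.2989, 0.15, 41.3) lin [0.7335, -0.1894, 0.1702] yaw -0.1305
(0.5481, 0.2989, 0.11, 41.3) lin [0.7333, -0.1903, 0.3035] yaw -0.1305
```

View pics/c2.png

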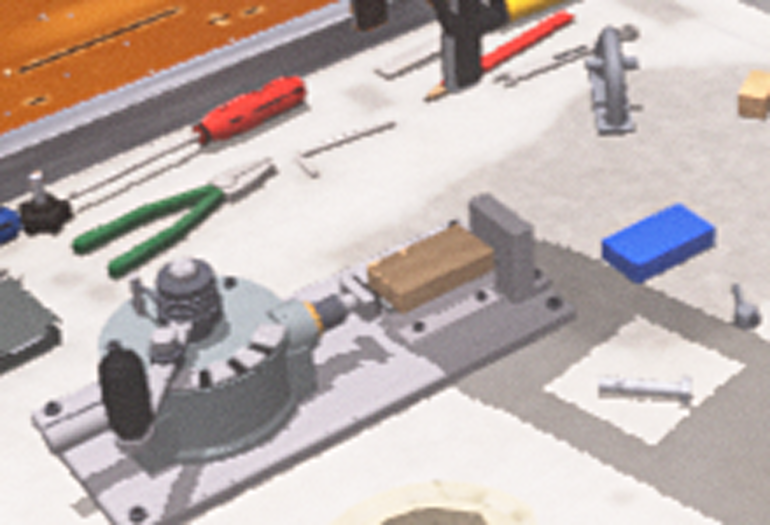

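The block lies level on the rail between pad (350,285) and stop (500,250), and the fingers are clear. Next the knob.

Request:
play_rows(series=[{"linear": [0.12, -0.03, 0], "yaw": -0.13}, {"linear": [0.27, -0.07, 0], "yaw": -0.13}, {"linear": [0.42, -0.108, 0], "yaw": -0.13}, {"linear": [0.57, -0.146, 0], "yaw": -0.13}, {"linear": [0.68, -0.175, 0], "yaw": -0.13}, {"linear": [0.733, -0.188, 0.02], "yaw": -0.13}, {"linear": [0.733, -0.188, 0.02], "yaw": -0.13}, {"linear": [0.733, -0.188, 0.02], "yaw": -0.13}, {"linear": [0.733, -0.188, 0.02], "yaw": -0.13}])

```text
time: 8.1
tcp_pos: [0.5463, 0.2976, 0.1909]
tool_rot: [-0.0, 0.415, 0.91, -0.0]
contact_force: [0.3, 0.2, -1.1]
grip_width: 1.003
grip_force: 0.0
```

Run:
```python
from h import *
plan((.5481,.2989,.150,41.3),(.5481,.2989,.112,41.3))
```

```text
t 8.1 p [0.5463 0.2976 0.1909] ang 40.99 tilt [-0.0005 -0.0004]
(0.5481, 0.2989, 0.15, 41.3) lin [-0.0005, 0.0075, 0.1363] yaw -0.0009
(0.5481, 0.2989, 0.112, 41.3) lin [-0.0005, 0.0076, 0.2629] yaw -0.0009
```

Request:
play_rows(series=[{"linear": [0, 0.0075, 0.07], "yaw": 0}, {"linear": [0, 0.0075, 0.14], "yaw": 0}, {"linear": [0, 0.0075, 0.19], "yaw": 0}, {"linear": [0, 0.0075, 0.23], "yaw": 0}, {"linear": [0, 0.0075, 0.255], "yaw": 0}, {"linear": [0, 0.0075, 0.263], "yaw": 0}, {"linear": [0, 0.0075, 0.263], "yaw": 0}])

```text
time: 8.8
tcp_pos: [0.5481, 0.3, 0.112]
tool_rot: [-0.0, 0.414, 0.91, -0.0]
contact_force: [0.4, 0.2, 0.6]
grip_width: 1.0
grip_force: 0.0
```

Request:
play_rows(series=[{"linear": [0, 0, 0], "yaw": 0}, {"linear": [0, 0, 0], "yaw": 0}, {"linear": [0, 0, 0], "yaw": 0}, {"linear": [0, 0, 0], "yaw": 0}, {"linear": [0, 0, 0], "yaw": 0}, {"linear": [0, 0, 0], "yaw": 0}, {"linear": [0, 0, 0], "yaw": 0}, {"linear": [0, 0, 0], "yaw": 0}, {"linear": [0, 0, 0], "yaw": 0}, {"linear": [0, 0, 0], "yaw": 0}], hand=-1, squeeze=40)

```text
time: 9.8
tcp_pos: [0.5484, 0.3003, 0.1124]
tool_rot: [0.0, 0.414, 0.91, 0.0]
contact_force: [0.1, 1.5, 4.9]
grip_width: 0.26
grip_force: 39.1
```

Run:
```python
from h import *
st=read_state();print(st["grip_width"],st["grip_force"],st["contact_force"])
c=np.array([.6174,.2201]);al0=131.3
T=[]
for a in np.arange(.1,1.21,.1):
    A=math.radians(al0)+a;T.append((*(c+.105*np.array([math.cos(A),math.sin(A)])).round(4),.112,round(math.degrees(A)-90,1)))
plan(*T)
```

```text
0.26021719714036334 39.14876639842987 [0.09522341 1.51997983 4.88948128]
t 9.8 p [0.5484 0.3003 0.1124] ang 41.11 tilt [0.0008 0.0005]
(np.float64(0.5406), np.float64(0.2917), 0.112, 47.0) lin [-0.0046, -0.0384, 0.0012] yaw -0.0164
(np.float64(0.5338), np.float64(0.2836), 0.112, 52.8) lin [-0.01, -0.0732, 0.0012] yaw -0.0325
(np.float64(0.5279), np.float64(0.275), 0.112, 58.5) lin [-0.0187, -0.1069, 0.0012] yaw -0.0483
(np.float64(0.5229), np.float64(0.2658), 0.112, 64.2) lin [-0.0308, -0.1396, 0.0012] yaw -0.0641
(np.float64(0.5188), np.float64(0.2561), 0.112, 69.9) lin [-0.0462, -0.1712, 0.0011] yaw -0.08
(np.float64(0.5157), np.float64(0.2461), 0.112, 75.7) lin [-0.0645, -0.2009, 0.0011] yaw -0.0961
(np.float64(0.5136), np.float64(0.2358), 0.112, 81.4) lin [-0.0858, -0.2287, 0.0011] yaw -0.1119
(np.float64(0.5125), np.float64(0.2253), 0.112, 87.1) lin [-0.1098, -0.2545, 0.0011] yaw -0.1278
(np.float64(0.5125), np.float64(0.2148), 0.112, 92.9) lin [-0.1361, -0.2775, 0.001] yaw -0.1439
(np.float64(0.5136), np.float64(0.2044), 0.112, 98.6) lin [-0.1647, -0.2975, 0.001] yaw -0.1597
(np.float64(0.5157), np.float64(0.1941), 0.112, 104.3) lin [-0.1952, -0.3148, 0.001] yaw -0.1755
(np.float64(0.5188), np.float64(0.1841), 0.112, 110.1) lin [-0.2271, -0.329, 0.001] yaw -0.1916
```

Request:
play_rows(series=[{"linear": [-0.0046, -0.0384, 0], "yaw": -0.0164}, {"linear": [-0.01, -0.0732, 0], "yaw": -0.0325}, {"linear": [-0.0187, -0.1069, 0], "yaw": -0.0483}, {"linear": [-0.0308, -0.1396, 0], "yaw": -0.0641}, {"linear": [-0.0462, -0.1712, 0], "yaw": -0.08}, {"linear": [-0.0645, -0.2009, 0], "yaw": -0.0961}, {"linear": [-0.0858, -0.2287, 0], "yaw": -0.1119}, {"linear": [-0.1098, -0.2545, 0], "yaw": -0.1278}, {"linear": [-0.1361, -0.2775, 0], "yaw": -0.1439}, {"linear": [-0.1647, -0.2975, 0], "yaw": -0.1597}, {"linear": [-0.1647, -0.2975, 0], "yaw": -0.1597}, {"linear": [-0.1647, -0.2975, 0], "yaw": -0.1597}])

```text
time: 11.0
tcp_pos: [0.5146, 0.2046, 0.1124]
tool_rot: [0.001, -0.075, 0.997, 0.001]
contact_force: [3.8, 7.8, 0.6]
grip_width: 0.259
grip_force: 39.7
```

Run:
```python
from h import *
st=read_state();print(st["grip_width"],st["grip_force"],st["contact_force"])
c=np.array([.6174,.2201]);al0=131.3
p=np.array(st["tcp_pos"])[:2]-c;print("r",np.hypot(*p),"lever",(math.atan2(p[1],p[0])%(2*math.pi))-math.radians(al0))
T=[]
for a in (1.05,1.1,1.15,1.2,1.22):
    A=math.radians(al0)+a;T.append((*(c+.105*np.array([math.cos(A),math.sin(A)])).round(4).tolist(),.112,round(math.degrees(A)-90,1)))
plan(*T)
```

```text
0.2594907080199248 39.674649238586426 [3.80670106 7.80442226 0.64423533]
r 0.10400658031060062 lever 0.9999170508521957
t 11.0 p [0.5146 0.2046 0.1124] ang 98.59 tilt [0.0024 0.0012]
(0.5145, 0.1992, 0.112, 101.5) lin [0.0029, -0.0176, 0.0013] yaw -0.0081
(0.5157, 0.1941, 0.112, 104.3) lin [0.0015, -0.0351, 0.0013] yaw -0.0159
(0.5171, 0.1891, 0.112, 107.2) lin [-0.0007, -0.0522, 0.0013] yaw -0.0239
(0.5188, 0.1841, 0.112, 110.1) lin [-0.0038, -0.0696, 0.0013] yaw -0.032
(0.5195, 0.1821, 0.112, 111.2) lin [-0.0051, -0.0765, 0.0013] yaw -0.035
```

Request:
play_rows(series=[{"linear": [0, -0.0176, 0], "yaw": -0.008}, {"linear": [-0.001, -0.035, 0], "yaw": -0.016}, {"linear": [-0.003, -0.052, 0], "yaw": -0.024}, {"linear": [-0.006, -0.07, 0], "yaw": -0.032}, {"linear": [-0.006, -0.07, 0], "yaw": -0.032}, {"linear": [-0.006, -0.07, 0], "yaw": -0.032}, {"linear": [-0.006, -0.07, 0], "yaw": -0.032}, {"linear": [-0.006, -0.07, 0], "yaw": -0.032}])

```text
time: 11.8
tcp_pos: [0.5199, 0.1847, 0.1124]
tool_rot: [0.002, -0.175, 0.985, 0.001]
contact_force: [6.7, 10.7, -2.4]
grip_width: 0.26
grip_force: 39.5
```

Run:
```python
from h import *
st=read_state();print(st["grip_width"],st["grip_force"],st["contact_force"])
c=np.array([.6174,.2201])
p=np.array(st["tcp_pos"])[:2]-c;print("r",np.hypot(*p),"lever",(math.atan2(p[1],p[0])%(2*math.pi))-math.radians(131.3))
for n,(a,b,l,r) in dict(scene=(170,320,110,330),top=(150,240,128,288)).items():
    s=snapshot(n);k=s["pixels"][a:b,l:r,::-1]
    cv2.imwrite(f"pics/d_{n}.png",cv2.resize(k,None,fx=3.5,fy=3.5,interpolation=cv2.INTER_CUBIC))
```

```text
0.2602089709618149 39.46262776851654 [ 6.73488075 10.66938243 -2.4491306 ]
r 0.10372602505392631 lever 1.197989981861833
```

View pics/d_scene.png

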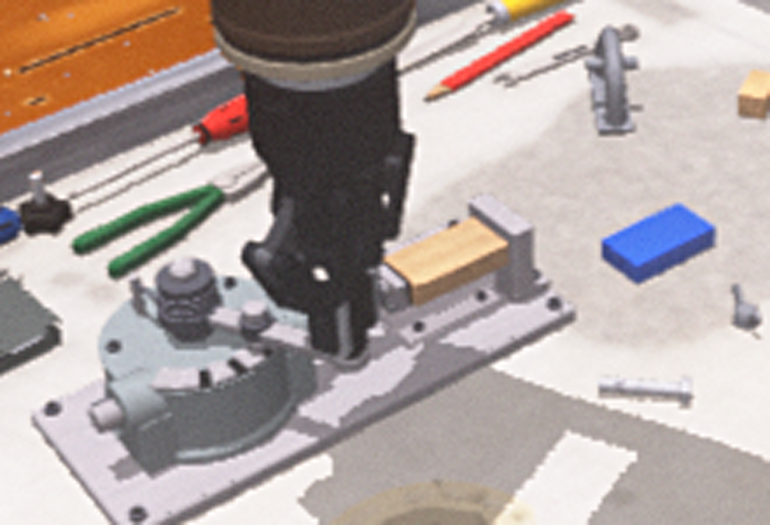

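View pics/d_top.png

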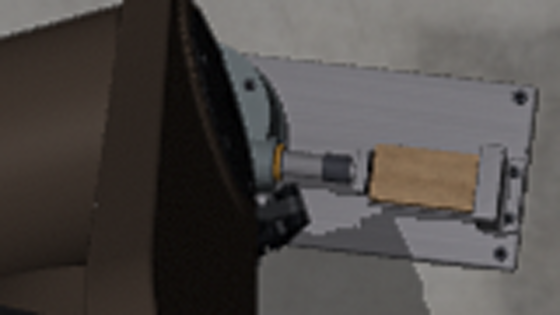

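The pad at (372,175) presses the block squarely against the stop at (478,180). The knob is held and the lever reads about 1.20 rad, so I hand in.

```bash
python3 -c "
from bench import robot
print(robot.hand_in())"
```

```text
the job is handed in; nothing more can be done
None
```

I handed the job in with the beech block clamped squarely against the end stop and the gripper still holding the knob at about 1.20 rad (third slot), after 11.9 s of the 48 s allowed; no verdict came back.

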